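# Set the card feeder's side guide with its thumbwheel

## Robot

A 6-joint arm with a two-finger parallel gripper is mounted at the origin on the work surface. World frame = base frame: x ahead of the robot, y to its left, z up, the work surface at z = 0. Lengths are in m, angles in degrees, forces in N, time in s.
With the tool pointing down it reaches from about 0.35 to 0.925 m from the base axis. Payload 6.4 kg.
Tool frame: the origin (TCP) lies midway between the tips of the shut fingers; the grasp point (between the pads) lies 19 mm behind it (manip.grasp_offset is the distance from the TCP to the grasp point, in m); x points along the fingers, y is the direction in which the jaws open and shut, and the axes are right-handed (so a half turn about x gives the same grasp; the last joint's range is limited). The gripper opens to 94 mm and grips with 3 to 60 N. Pads are 16 mm wide; open, the fingers measure 119 mm over their backs; the gripper's body (75 mm by 177 mm) begins 78 mm behind the grasp point.
Start: joints at [60.441, 14.043, 89.255, -0, 76.702, -9.975], TCP at [0.218, 0.612, 0.205] pointing down, gripper open.
Joint ranges: [-179.41, 179.41], [-58.25, 129.5], [7.25, 145.43], [-54.29, 234.29], [11.92, 165.04], [-157.13, 157.13]. Speed limits (degrees/s): [147.25, 147.25, 180, 180, 180, 180].

## Interface

Orientations are given as a 3x3 rotation matrix whose columns are the frame's x, y, z axes.
In Python, from plant import manip gives the robot as it stands.
- The arm moves only by the tool play_rows, never from a script. Its argument "rows" is a list of rows, each an object with "linear": the shift along the tool's x, y, z in mm, a list of three; "rotation": the turn, a rotation vector about the tool's x, y, z in degrees, a list of three; "jaw": the finger opening in mm, from 0 to 94. A call has 1 to 20 rows; each row shifts and turns the commanded pose from where the row before left it, along the tool's axes as they then stand; what a row does not reach is not made up. A row lasts 1/8 s, in which the tool goes at most 62.5 mm and 10.7 degrees, less where a joint would pass 70% of its speed; a pose out of reach is approached as far as the arm can. A call is refused whole if a number of a shift passes 62.5 or a number of a turn 10.7, either way. A call with a gripper value outside its range is refused whole. The fingers move at their own pace and stop on an object; "newtons" is the grip in N (left out, the last holds). Time passes only in rows, so rows that do not move let the fingers close. It gives the time, the measured TCP pose, the force and the opening at its end, in the units of the state.
- manip.sense(): the state, without advancing time (a new reading comes with each control period).
- manip.get_image(name): name is "side" or "top"; returns the picture (400x640x3 uint8, red, green, blue); there is no depth.
- manip.camera_model(name): a dict with "fx", "fy", "cx", "cy" (pixels), "dist" ([k1, k2, p1, p2, k3] as OpenCV has them; the pictures are not rectified), "rvec" (rotation vector, rad) and "tvec" (3), from world to camera coordinates, as OpenCV has them. Camera axes: x right, y down, z forward; pixel columns grow to the right and rows downward; lengths in m; the calibration is good to about 2 mm. A picture is of the moment at which its call begins. camera_model takes no time and is no camera call.
- manip.close_job(): hands the job in, once; it reports no verdict.
The state is a dict: "time": time; "joint_pos": joint angles; "dq": joint speeds; "tau": joint torques, N m; "tool_pos": TCP position; "eef_rot": TCP orientation; "contact_force": force on the tool from outside, world axes, zero at the start; "wrist_torque": the same for the moment, N m; "width": finger opening in m.
Only numpy, scipy, OpenCV 4.12 (cv2) and the standard library are available. Lean on these libraries where they do the work, as an engineer would, in place of code of your own. Each camera call takes 0.05 s, during which the arm holds its last target.

## Task

Set the card feeder's side guide for the next batch of cards: roll the knurled thumbwheel under a fingertip, in several strokes if need be, until the guide has closed in so far that its pointer stands in line with the fin of the gauge clip on the scale; if it runs past, roll it back. Move the guide only through the wheel, never by touching the guide itself, and leave the card stack and the other things on the desk where they lie. Finish with the hand clear of everything.

Things in the scene. Friction and masses are not known exactly. Their poses are not given: they have to be found in the camera images.
- feeder: Grey card feeder fixed to the desk: bed 190 mm (x) by 330 mm (y), top 22 mm above the desk. Origin on the desk under its centre; y points the way the guide closes, z up. At the -y end the wheel housing (84 mm square, 68 mm high), at the +y end a fixed fence, along the -x edge a white scale rail with ticks (top 30 mm above the desk). Nothing on it is higher than the wheel.
- wheel_top (a point): Highest point of the knurled steel thumbwheel at rest, 82 mm above the desk, at the feeder's (0, -115) mm; axes as the feeder's. The wheel stands 14 mm out of its housing; two low cheeks beside it end 9 mm below this point. Its axle is rigid: pressed with 3 to 10 N, it follows a fingertip by friction.
- wheel_axle (a point): Centre of the same wheel at rest: 64 mm diameter, 24 mm wide, axle level along the feeder's x, 32 mm below wheel_top; axes as the feeder's. It turns stiffly (about 0.4 N at the rim) and stays where it is left. Stroking its top towards the feeder's +y moves the guide to +y (closing), towards -y opens it.
- wheel (a joint): Turn of the wheel in rad, 0 to 7.5, growing as its top is stroked towards the feeder's +y. The guide moves 8 mm per rad, that is 1 mm for each 4 mm of rim.
- guide: The sliding side guide: aluminium plate 105 mm long (feeder's x), 8 mm thick (y), top 50 mm above the desk, with a 3 mm wide dark steel pointer reaching from its -x end to the scale. Origin at desk height under the middle of the plate's thickness; axes as the feeder's. The wheel drives it along the feeder's y, 60 mm of travel; it must not be touched.
- pointer (a point): Tip of the guide's pointer, middle of its 3 mm width, 36.5 mm above the desk; axes as the feeder's.
- mark (a point): Gauge mark: inner end of the upright dark fin (3 mm thick, along the feeder's x) of a clip 22 mm wide, fixed on the scale rail; mid-thickness, 36.5 mm above the desk; axes as the feeder's. At the start 14 to 43 mm to the +y side of the pointer. Set when pointer and mark have the same y in the feeder's frame: pointer and fin then form one line with a 2 mm break.
- card_stack: Loose stack of index cards on the bed by the fixed fence, 86 x 54 x 18 mm; origin under its centre. Leave alone.
- stamp: Loose wooden rubber stamp beside the wheel housing, 38 mm across, 68 mm high; origin under its centre. Leave alone.
- stapler: Loose black stapler beside the wheel housing, 140 x 36 x 48 mm; origin under its centre. Leave alone.
- eraser: Loose eraser before the feeder, 55 x 22 x 13 mm; origin under its centre. Leave alone.
- pen_cup: Loose black pen cup, 76 mm across, 155 mm high with its pens; origin under its centre. Leave alone.
- mug: Loose white mug, 82 mm across, 95 mm high; origin under its centre. Leave alone.

How it is judged:
By the outcome, as a careful person would: the job done as asked, in the order asked, and still so for the second after the job is handed in, with the robot touching nothing.
It also fails if it takes over 54 s, if anything falls off the work surface, if the arm or the gripper's body presses on something with over 40 N, if the wrist force passes 120 N, or if a joint passes its speed limit or range.

## Working session

There is one attempt and no reset: what is moved stays moved. The work goes in short steps, Python scripts to look and compute and a tool call to move; the robot and the scene stay as the last step left them, time stands still between calls to the robot, and variables do not carry over. Pictures are saved under pics/ and viewed, and the job is handed in when it is done.

Besides the shell and the picture viewer there is one more tool, called after "Call:" by a JSON object that holds its "fn" and its "kwargs", one argument or row to a line. play_rows: Moves the arm, as the interface text tells. Its arguments: {"type":"object","properties":{"rows":{"type":"array"},"newtons":{"type":"number"}},"required":["rows"]}

```bash
mkdir -p pics; python3 - <<'E'
from plant import manip
import cv2
for n in("side","top"):
    im=manip.get_image(n); cv2.imwrite(f"pics/{n}0.png",im[:,:,::-1]); m=manip.camera_model(n); print(n,m)
    import numpy as np
    R=cv2.Rodrigues(np.array(m["rvec"],float))[0]; print(-R.T@np.array(m["tvec"]).ravel())
print(manip.sense())
E
```

```text
side {'fx': 428.9455929111312, 'fy': 428.9455929111312, 'cx': 319.19505376002104, 'cy': 202.28085085588043, 'dist': array([-0.07014912,  0.        ,  0.        ,  0.        ,  0.        ]), 'rvec': array([ 0.14434405, -2.82959612,  1.21846173]), 'tvec': array([0.57015967, 0.04355933, 0.94506515])}
[0.48479242 0.71406202 0.68936154]
top {'fx': 419.22268957261775, 'fy': 419.22268957261775, 'cx': 326.3520927897743, 'cy': 199.92598543260794, 'dist': array([-0.08156972,  0.        ,  0.        ,  0.        ,  0.        ]), 'rvec': array([ 2.1494028 , -2.148853  ,  0.15910349]), 'tvec': array([0.08683727, 0.57033473, 1.07437748])}
[0.41105436 0.09196618 1.14441509]
{'time': 0.1, 'joint_pos': array([ 6.04425328e+01,  1.40786931e+01,  8.93164898e+01, -2.60243998e-04,
        7.67014132e+01, -9.97441124e+00]), 'dq': array([-0.03905812, -0.06219436, -0.19349704,  0.07138712, -0.06197053,
       -0.11538219]), 'tau': array([ 3.32932277e-04, -4.16914093e+01, -3.15523660e+01,  6.86754822e-02,
        3.09844734e-02, -4.73677085e-05]), 'tool_pos': array([0.21758462, 0.61193898, 0.20448493]), 'eef_rot': array([[-8.27813314e-04,  3.35171285e-01,  9.42156847e-01],
       [-1.46869777e-03,  9.42155746e-01, -3.35172184e-01],
       [-9.99998579e-01, -1.66120365e-03, -2.87663752e-04]]), 'contact_force': array([ 0.18688261,  0.54848098, -0.13019881]), 'wrist_torque': array([-0.03511437, -0.01415011,  0.0070416 ]), 'width': 0.09420014951702504}
```

View pics/side0.png

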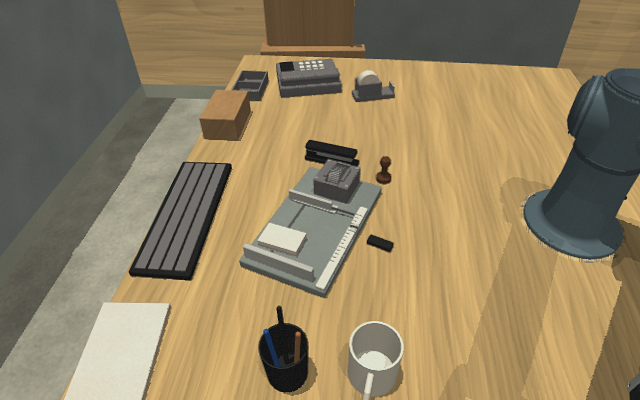

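View pics/top0.png

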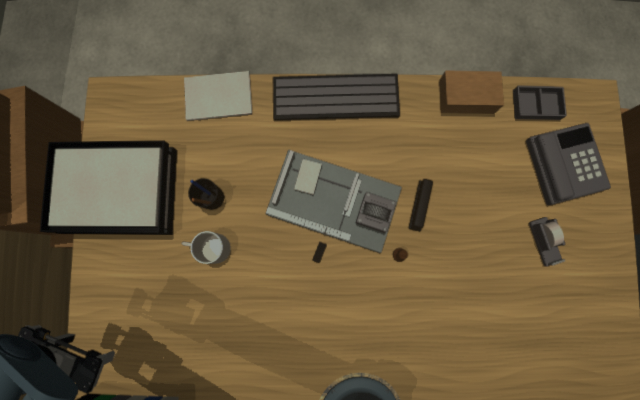

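The feeder sits mid-table: around (340,200) in the top view and (320,230) in the side view. I'll enlarge both.

```bash
python3 - <<'E'
import cv2
a=cv2.imread("pics/side0.png")[130:300,230:400]; cv2.imwrite("pics/side0z.png",cv2.resize(a,None,fx=3.5,fy=3.5,interpolation=cv2.INTER_CUBIC))
a=cv2.imread("pics/top0.png")[140:265,260:440]; cv2.imwrite("pics/top0z.png",cv2.resize(a,None,fx=4.4,fy=4.4,interpolation=cv2.INTER_CUBIC))
E
```

```text
(no output)
```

View pics/side0z.png

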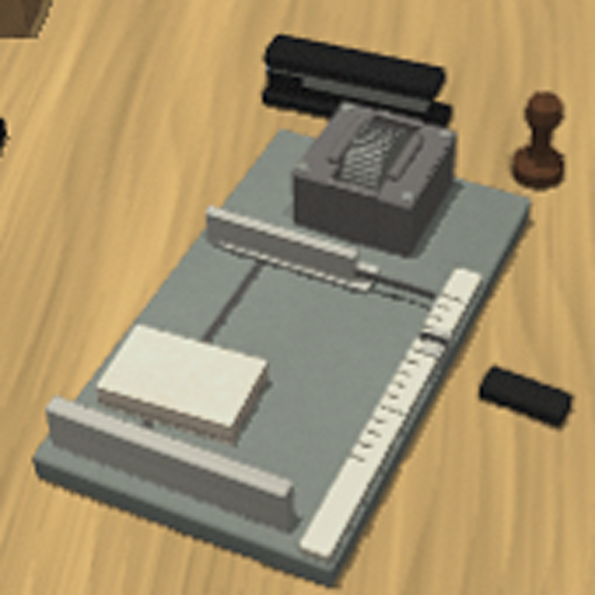

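View pics/top0z.png

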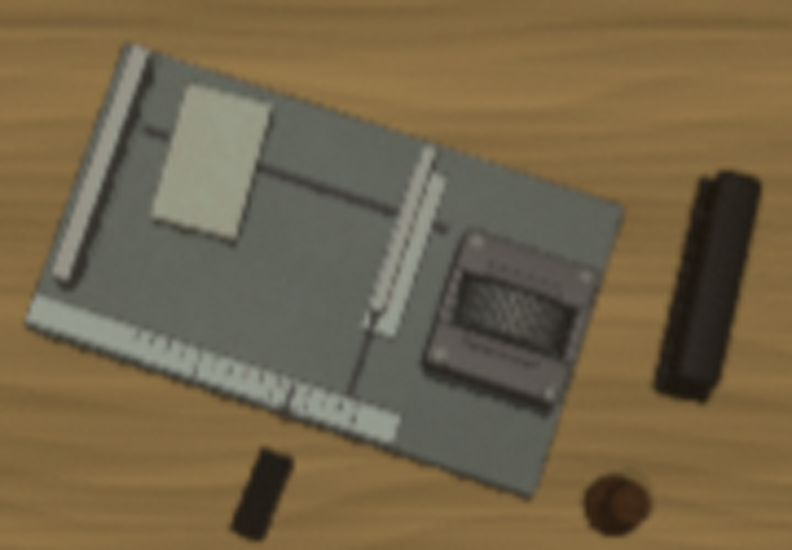

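```bash
cat > h.py <<'E'
import numpy as np,cv2
from scipy.optimize import least_squares
from plant import manip
M={n:manip.camera_model(n) for n in("side","top")}
def K(m): return np.array([[m["fx"],0,m["cx"]],[0,m["fy"],m["cy"]],[0,0,1.]])
def proj(n,P):
    m=M[n]; return cv2.projectPoints(np.asarray(P,float).reshape(-1,1,3),m["rvec"],m["tvec"],K(m),m["dist"])[0].reshape(-1,2)
def unproj(n,uv,z):
    m=M[n]; p=cv2.undistortPoints(np.array(uv,float).reshape(-1,1,2),K(m),m["dist"]).reshape(-1,2)
    R=cv2.Rodrigues(m["rvec"])[0]; C=-R.T@m["tvec"]; d=np.c_[p,np.ones(len(p))]@R
    return C+d*((z-C[2])/d[:,2])[:,None]
Z={"side":(3.5,230,130),"top":(4.4,260,140)}
def z2p(n,uv):
    s,ox,oy=Z[n]; return (np.array(uv,float)+.5)/s-.5+[ox,oy]
def p2z(n,p):
    s,ox,oy=Z[n]; return (np.array(p)-[ox,oy]+.5)*s-.5
def F(p,P):
    c,s=np.cos(p[2]),np.sin(p[2]); P=np.atleast_2d(P)
    return np.c_[p[0]+c*P[:,0]-s*P[:,1],p[1]+s*P[:,0]+c*P[:,1],P[:,2]]
def Finv(p,W):
    c,s=np.cos(p[2]),np.sin(p[2]); d=np.atleast_2d(W)-[p[0],p[1],0]
    return np.c_[c*d[:,0]+s*d[:,1],-s*d[:,0]+c*d[:,1],d[:,2]]
B=np.array([[.095,.165,.022],[.095,-.165,.022],[-.095,-.165,.022],[-.095,.165,.022]])
H=np.array([[sx*.042,-.123+sy*.042,.068] for sx in(-1,1) for sy in(-1,1)])
E
cat > fit.py <<'E'
from h import *
top=z2p("top",[(128,42),(623,207),(530,497),(27,325)])
side=z2p("side",[(38,460),(283,130),(528,200),(335,572)])
for n,c in(("top",top),("side",side)): print(n,np.round(unproj(n,c,.022)*1000))
def res(p,ns): return np.concatenate([(proj(n,F(p,B))-c).ravel() for n,c in(("top",top),("side",side)) if n in ns])
for ns in(["top"],["side"],["top","side"]):
    r=least_squares(res,[.5,.1,-.3],args=(ns,),loss="soft_l1"); print(ns,r.x,np.degrees(r.x[2]),np.round(r.fun,1))
p=r.x; np.save("p.npy",p)
print("wheel",F(p,[[0,-.115,.082]]))
for n in("top","side"):
    s,ox,oy=Z[n]; im=cv2.imread(f"pics/{n}0z.png")
    for P in list(B)+[[0,-.115,.082],[-.012,-.115,.082],[.012,-.115,.082]]:
        q=p2z(n,proj(n,F(p,[P])))[0]; cv2.circle(im,(int(q[0]),int(q[1])),3,(0,0,255),1)
    cv2.imwrite(f"pics/{n}0o.png",im)
E
python3 fit.py
```

```text
top [[ 714.  191.   22.]
 [ 610. -117.   22.]
 [ 431.  -56.   22.]
 [ 536.  250.   22.]]
side [[ 710.  197.   22.]
 [ 607. -113.   22.]
 [ 434.  -54.   22.]
 [ 534.  255.   22.]]
['top'] [ 0.57294774  0.0669847  -0.32771569] -18.776725799384206 [-0.7 -0.6  0.9 -0.   0.9  0.5 -1.3 -0. ]
['side'] [ 0.57097813  0.07014612 -0.32108686] -18.396921688233608 [-1.8 -0.1 -0.5 -0.8  2.2 -0.7  0.5  0.6]
['top', 'side'] [ 0.57195078  0.06893584 -0.32255093] -18.480806787995594 [-1.7  0.   0.2 -0.   0.4  0.7 -2.   0.7 -2.2 -0.7 -0.7 -1.1  1.9 -1.
 -0.1  0. ]
wheel [[ 0.53549728 -0.0401336   0.082     ]]
```

```bash
python3 - <<'E'
import cv2,numpy as np
a=cv2.imread("pics/side0o.png");b=cv2.imread("pics/top0o.png")
cv2.imwrite("pics/o1.png",a)
E
```

```text
(no output)
```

View pics/side0o.png

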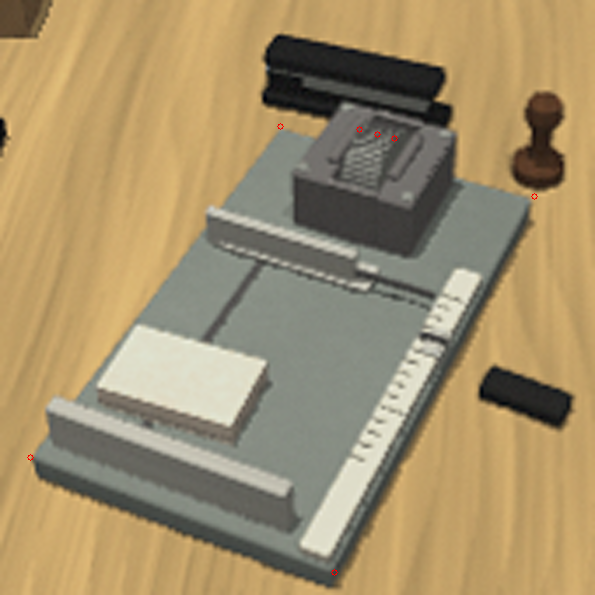

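View pics/top0o.png

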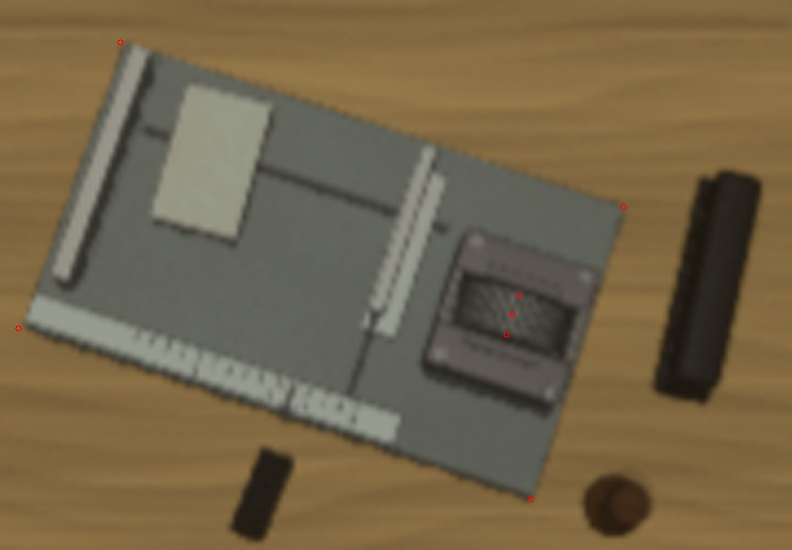

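```bash
python3 - <<'E'
from h import *
p=np.load("p.npy")
for n,c in(("top",[(350,393),(370,335),(290,385),(282,412)]),("side",[(440,297),(405,288),(432,334),(445,340),(420,330)])):
    print(n,np.round(Finv(p,unproj(n,z2p(n,c),.0365))*1000,1))
for n,box in(("side",(325,195,385,250)),("top",(310,200,360,245))):
    x0,y0,x1,y1=box; a=cv2.imread(f"pics/{n}0.png")[y0:y1,x0:x1]; cv2.imwrite(f"pics/{n}0q.png",cv2.resize(a,None,fx=10,fy=10,interpolation=cv2.INTER_NEAREST))
E
```

```text
top [[-69.5 -39.9  36.5]
 [-32.3 -40.4  36.5]
 [-76.3  -4.2  36.5]
 [-93.3  -4.8  36.5]]
side [[-75.9 -36.3  36.5]
 [-53.3 -34.9  36.5]
 [-82.9  -5.1  36.5]
 [-91.8  -3.6  36.5]
 [-75.1  -5.3  36.5]]
```

View pics/side0q.png

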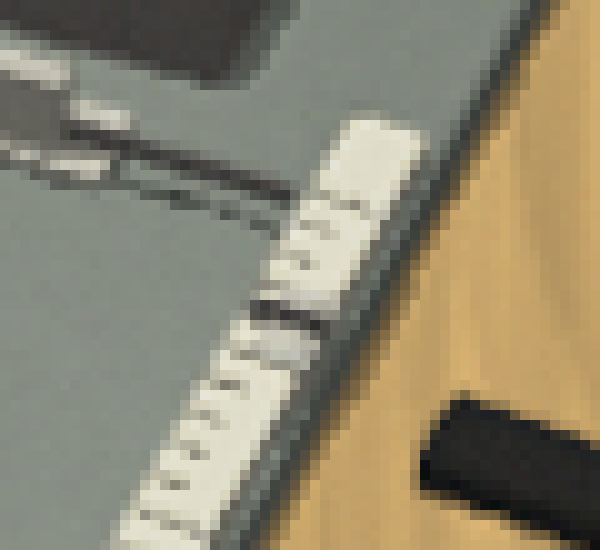

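View pics/top0q.png

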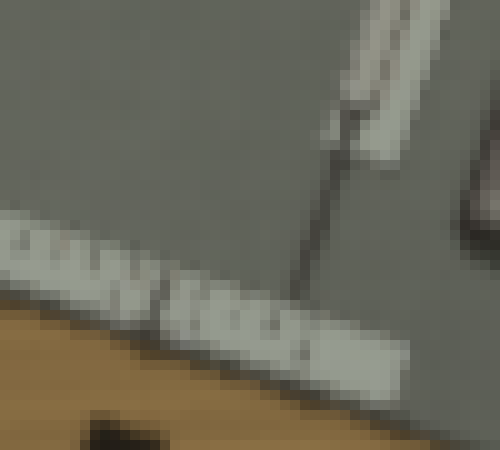

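Pose fits agree to about 2–3 mm. The wheel top is near world (0.535, −0.040), and the pointer-to-mark gap is about 31–35 mm. The tool's y axis is already nearly along feeder y, so I'll travel over high with the jaws shutting.

Call:
{"fn": "play_rows", "kwargs": {
  "rows": [
    {"linear": [0, -17, 17], "rotation": [-1.1, 0, 0], "jaw": 0},
    {"linear": [0, -34, 34], "rotation": [0, 0, 0], "jaw": 0},
    {"linear": [0, -34, 34], "rotation": [0, 0, 0], "jaw": 0},
    {"linear": [0, -34, 34], "rotation": [0, 0, 0], "jaw": 0},
    {"linear": [0, -34, 34], "rotation": [0, 0, 0], "jaw": 0},
    {"linear": [0, -34, 34], "rotation": [0, 0, 0], "jaw": 0},
    {"linear": [0, -34, 34], "rotation": [0, 0, 0], "jaw": 0},
    {"linear": [0, -34, 34], "rotation": [0, 0, 0], "jaw": 0},
    {"linear": [0, -34, 34], "rotation": [0, 0, 0], "jaw": 0},
    {"linear": [0, -34, 34], "rotation": [0, 0, 0], "jaw": 0},
    {"linear": [0, -34, 34], "rotation": [0, 0, 0], "jaw": 0},
    {"linear": [0, -34, 34], "rotation": [0, 0, 0], "jaw": 0},
    {"linear": [0, -34, 34], "rotation": [0, 0, 0], "jaw": 0},
    {"linear": [0, -34, 34], "rotation": [0, 0, 0], "jaw": 0},
    {"linear": [0, -34, 34], "rotation": [0, 0, 0], "jaw": 0},
    {"linear": [0, -15, 15], "rotation": [0, 0, 0], "jaw": 0}
  ],
  "newtons": 20
}}

```text
time: 2.1
tool_pos: [0.5386, -0.0325, 0.205]
eef_rot: [[-0.001, 0.319, 0.948], [0.0, 0.948, -0.319], [-1.0, -0.0, -0.001]]
contact_force: [-0.2, 0.3, 0.6]
width: 0.0003
```

```bash
cat > st.py <<'E'
from h import *
p=np.load("p.npy"); s=manip.sense()
f=Finv(p,s["tool_pos"])[0]*1000; R=s["eef_rot"]
t=F(p,[[0,-.115,.082]])[0]
print("t",s["time"],"feeder mm",f.round(1),"F",s["contact_force"].round(2),"w",s["width"])
print("wheeltop in tool mm",(R.T@(t-s["tool_pos"])*1000).round(1),"yawerr",np.degrees(np.arctan2(-R[0,1],R[1,1])-p[2]).round(2))
E
python3 st.py; python3 -c "
from plant import manip;print(manip.sense()['eef_rot'].round(3))"
```

```text
t 2.1 feeder mm [   0.5 -106.8  205. ] F [-0.24  0.26  0.58] w 0.00034924365105960955
wheeltop in tool mm [123.   -8.2  -0.4] yawerr -0.13
[[-0.001  0.319  0.948]
 [ 0.     0.948 -0.319]
 [-1.    -0.    -0.001]]
```

Call:
{"fn": "play_rows", "kwargs": {
  "rows": [
    {"linear": [30, -9, 0], "rotation": [0, 0, 0], "jaw": 0},
    {"linear": [40, -9, 0], "rotation": [0, 0, 0], "jaw": 0},
    {"linear": [30, 0, 0], "rotation": [0, 0, 0], "jaw": 0},
    {"linear": [10, 0, 0], "rotation": [0, 0, 0], "jaw": 0},
    {"linear": [0, 0, 0], "rotation": [0, 0, 0], "jaw": 0}
  ]
}}

```text
time: 2.72
tool_pos: [0.5323, -0.0472, 0.0954]
eef_rot: [[-0.001, 0.316, 0.949], [0.0, 0.949, -0.316], [-1.0, 0.0, -0.001]]
contact_force: [0.2, -0.4, 0.0]
width: 0.0006
```

```bash
python3 st.py; cat > look.py <<'E'
import sys
from h import *
k=sys.argv[1]; boxes={"side":(300,140,400,250),"top":(300,170,420,260)}
for n in sys.argv[2:]:
    a=manip.get_image(n)[:,:,::-1]; cv2.imwrite(f"pics/{n}{k}.png",a)
    x0,y0,x1,y1=boxes[n]; cv2.imwrite(f"pics/{n}{k}z.png",cv2.resize(a[y0:y1,x0:x1],None,fx=5.4,fy=5.4,interpolation=cv2.INTER_CUBIC))
E
python3 look.py 1 side top
```

```text
t 2.725 feeder mm [  -0.8 -122.7   95.4] F [ 0.24 -0.4   0.01] w 0.0006223711547681583
wheeltop in tool mm [13.4  7.7  0.8] yawerr 0.04
```

View pics/side1z.png

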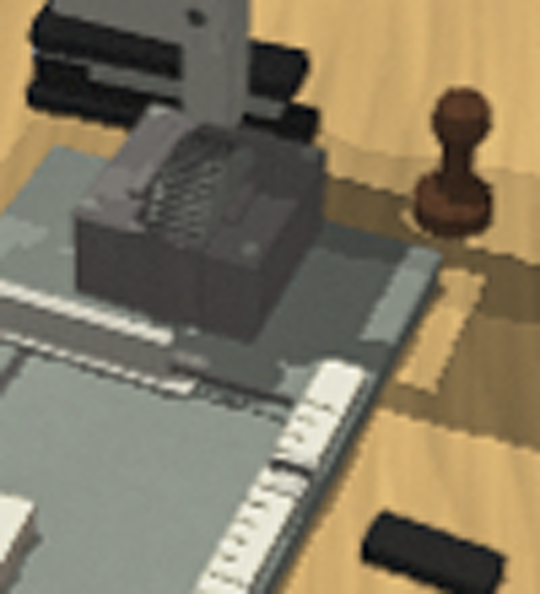

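View pics/top1z.png

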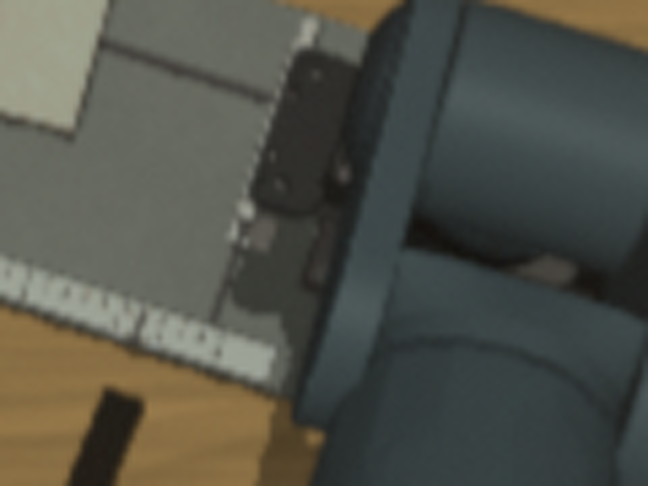

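The fingertip is above and behind the wheel, at about (215,125) in the side crop, and laterally centred on it. Next I'll lower it to contact.

Call:
{"fn": "play_rows", "kwargs": {
  "rows": [
    {"linear": [8, -3, 1], "rotation": [0, 0, 0], "jaw": 0},
    {"linear": [4, 0, 0], "rotation": [0, 0, 0], "jaw": 0},
    {"linear": [1, 0, 0], "rotation": [0, 0, 0], "jaw": 0},
    {"linear": [0, 0, 0], "rotation": [0, 0, 0], "jaw": 0}
  ]
}}

```text
time: 3.32
tool_pos: [0.5325, -0.0509, 0.0824]
eef_rot: [[-0.0, 0.317, 0.948], [0.0, 0.948, -0.317], [-1.0, 0.0, -0.0]]
contact_force: [-0.4, -0.4, -0.3]
width: 0.0005
```

```bash
python3 st.py
```

```text
t 3.325 feeder mm [   0.5 -126.2   82.4] F [-0.38 -0.37 -0.32] w 0.0004835493803839391
wheeltop in tool mm [ 0.4 11.2 -0.5] yawerr -0.0
```

Call:
{"fn": "play_rows", "kwargs": {
  "rows": [
    {"linear": [0.5, 2, 0], "rotation": [0, 0, 0], "jaw": 0},
    {"linear": [0.5, 0, 0], "rotation": [0, 0, 0], "jaw": 0},
    {"linear": [0, 0, 0], "rotation": [0, 0, 0], "jaw": 0}
  ]
}}

```text
time: 3.7
tool_pos: [0.5333, -0.0489, 0.0817]
eef_rot: [[0.0, 0.317, 0.948], [-0.0, 0.948, -0.317], [-1.0, 0.0, 0.0]]
contact_force: [0.5, 0.8, 0.9]
width: 0.0008
```

```bash
python3 st.py
```

```text
t 3.7 feeder mm [   0.7 -124.1   81.7] F [0.54 0.76 0.89] w 0.0007542794322600872
wheeltop in tool mm [-0.3  9.1 -0.7] yawerr 0.0
```

Call:
{"fn": "play_rows", "kwargs": {
  "rows": [
    {"linear": [0.5, 0, 0], "rotation": [0, 0, 0], "jaw": 0},
    {"linear": [0, 0, 0], "rotation": [0, 0, 0], "jaw": 0}
  ]
}}

```text
time: 3.95
tool_pos: [0.5333, -0.0491, 0.0815]
eef_rot: [[0.0, 0.317, 0.948], [-0.0, 0.948, -0.317], [-1.0, -0.0, 0.0]]
contact_force: [-1.7, 0.3, 5.4]
width: 0.0005
```

```bash
python3 st.py
```

```text
t 3.95 feeder mm [   0.8 -124.2   81.5] F [-1.66  0.34  5.44] w 0.00045188610941096795
wheeltop in tool mm [-0.5  9.2 -0.8] yawerr 0.0
```

5.4 N, inside the 3–10 N window. First stroke: 18 mm.

Call:
{"fn": "play_rows", "kwargs": {
  "rows": [
    {"linear": [0, 3, 0], "rotation": [0, 0, 0], "jaw": 0},
    {"linear": [0, 3, 0], "rotation": [0, 0, 0], "jaw": 0},
    {"linear": [0, 3, 0], "rotation": [0, 0, 0], "jaw": 0},
    {"linear": [0, 3, 0], "rotation": [0, 0, 0], "jaw": 0},
    {"linear": [0, 3, 0], "rotation": [0, 0, 0], "jaw": 0},
    {"linear": [0, 3, 0], "rotation": [0, 0, 0], "jaw": 0},
    {"linear": [0, 0, 0], "rotation": [0, 0, 0], "jaw": 0}
  ]
}}

```text
time: 4.82
tool_pos: [0.5392, -0.0317, 0.0811]
eef_rot: [[0.001, 0.317, 0.948], [0.0, 0.948, -0.317], [-1.0, 0.001, 0.001]]
contact_force: [0.2, 1.6, 3.1]
width: 0.0005
```

```bash
python3 st.py; python3 look.py 2 side top
```

```text
t 4.825 feeder mm [   0.8 -105.8   81.1] F [0.19 1.57 3.11] w 0.0005137090136448716
wheeltop in tool mm [-0.9 -9.2 -0.8] yawerr -0.0
```

View pics/side2z.png

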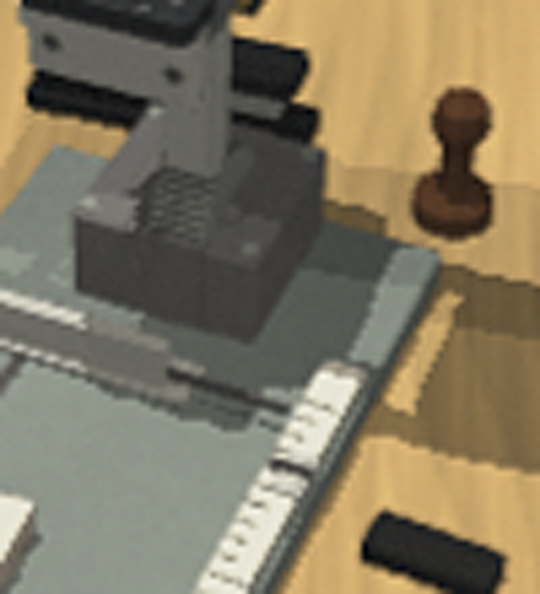

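View pics/top2z.png

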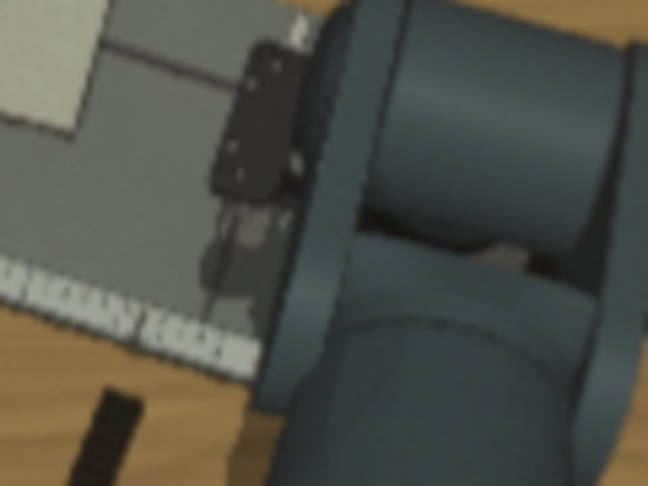

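Pointer moved about 4 mm with the stroke, as expected. I'll repeat it with slightly more press.

Call:
{"fn": "play_rows", "kwargs": {
  "rows": [
    {"linear": [-5, 0, 0], "rotation": [0, 0, 0], "jaw": 0},
    {"linear": [0, -10, 0], "rotation": [0, 0, 0], "jaw": 0},
    {"linear": [0, -9, 0], "rotation": [0, 0, 0], "jaw": 0},
    {"linear": [4, 0, 0], "rotation": [0, 0, 0], "jaw": 0},
    {"linear": [1.3, 0, 0], "rotation": [0, 0, 0], "jaw": 0},
    {"linear": [0, 0, 0], "rotation": [0, 0, 0], "jaw": 0}
  ]
}}

```text
time: 5.68
tool_pos: [0.5329, -0.0503, 0.0812]
eef_rot: [[-0.001, 0.317, 0.948], [-0.001, 0.948, -0.317], [-1.0, -0.001, -0.0]]
contact_force: [-3.6, -1.0, 4.6]
width: 0.0001
```

```bash
python3 st.py
```

```text
t 5.675 feeder mm [   0.7 -125.5   81.2] F [-3.65 -0.99  4.57] w 0.00014052137087552756
wheeltop in tool mm [-0.8 10.5 -0.7] yawerr 0.01
```

Call:
{"fn": "play_rows", "kwargs": {
  "rows": [
    {"linear": [0, 4, 0], "rotation": [0, 0, 0], "jaw": 0},
    {"linear": [0, 4, 0], "rotation": [0, 0, 0], "jaw": 0},
    {"linear": [0.1, 4, 0], "rotation": [0, 0, 0], "jaw": 0},
    {"linear": [0.1, 4, 0], "rotation": [0, 0, 0], "jaw": 0},
    {"linear": [0, 4, 0], "rotation": [0, 0, 0], "jaw": 0},
    {"linear": [0, 0, 0], "rotation": [0, 0, 0], "jaw": 0}
  ]
}}

```text
time: 6.42
tool_pos: [0.5396, -0.0305, 0.0808]
eef_rot: [[0.001, 0.317, 0.949], [0.001, 0.949, -0.317], [-1.0, 0.001, 0.001]]
contact_force: [0.5, 2.2, 4.5]
width: 0.0006
```

```bash
python3 st.py; python3 look.py 3 top
```

```text
t 6.425 feeder mm [   0.8 -104.6   80.8] F [0.51 2.24 4.53] w 0.0005565068957198442
wheeltop in tool mm [ -1.2 -10.4  -0.8] yawerr 0.01
```

View pics/top3z.png

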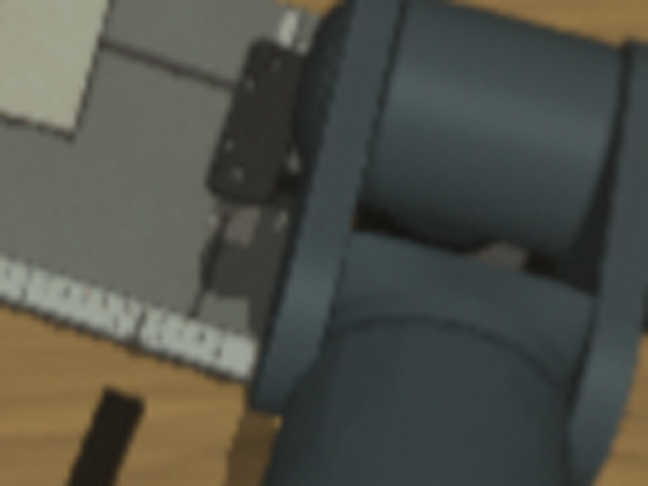

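Call:
{"fn": "play_rows", "kwargs": {
  "rows": [
    {"linear": [-5, 0, 0], "rotation": [0, 0, 0], "jaw": 0},
    {"linear": [0, -10, 0], "rotation": [0, 0, 0], "jaw": 0},
    {"linear": [0, -10, 0], "rotation": [0, 0, 0], "jaw": 0},
    {"linear": [4, 0, 0], "rotation": [0, 0, 0], "jaw": 0},
    {"linear": [0.8, 0, 0], "rotation": [0, 0, 0], "jaw": 0},
    {"linear": [0, 0, 0], "rotation": [0, 0, 0], "jaw": 0},
    {"linear": [0, 5, 0], "rotation": [0, 0, 0], "jaw": 0},
    {"linear": [0.1, 5, 0], "rotation": [0, 0, 0], "jaw": 0},
    {"linear": [0.1, 5, 0], "rotation": [0, 0, 0], "jaw": 0},
    {"linear": [0, 5, 0], "rotation": [0, 0, 0], "jaw": 0},
    {"linear": [-5, 0, 0], "rotation": [0, 0, 0], "jaw": 0},
    {"linear": [0, -10, 0], "rotation": [0, 0, 0], "jaw": 0},
    {"linear": [0, -10, 0], "rotation": [0, 0, 0], "jaw": 0},
    {"linear": [4, 0, 0], "rotation": [0, 0, 0], "jaw": 0},
    {"linear": [0.8, 0, 0], "rotation": [0, 0, 0], "jaw": 0},
    {"linear": [0, 0, 0], "rotation": [0, 0, 0], "jaw": 0}
  ]
}}

```text
time: 8.48
tool_pos: [0.5329, -0.0505, 0.0812]
eef_rot: [[-0.0, 0.317, 0.948], [-0.001, 0.948, -0.317], [-1.0, -0.001, 0.0]]
contact_force: [-2.2, -1.4, 5.2]
width: 0.0007
```

```bash
python3 st.py; python3 look.py 4 top side
```

```text
t 8.475 feeder mm [   0.8 -125.6   81.2] F [-2.17 -1.42  5.18] w 0.0007166418496118504
wheeltop in tool mm [-0.8 10.6 -0.8] yawerr -0.0
```

View pics/top4z.png

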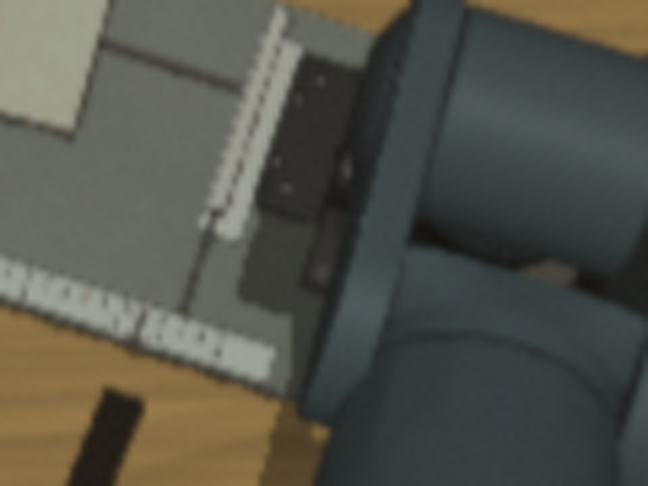

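View pics/side4z.png

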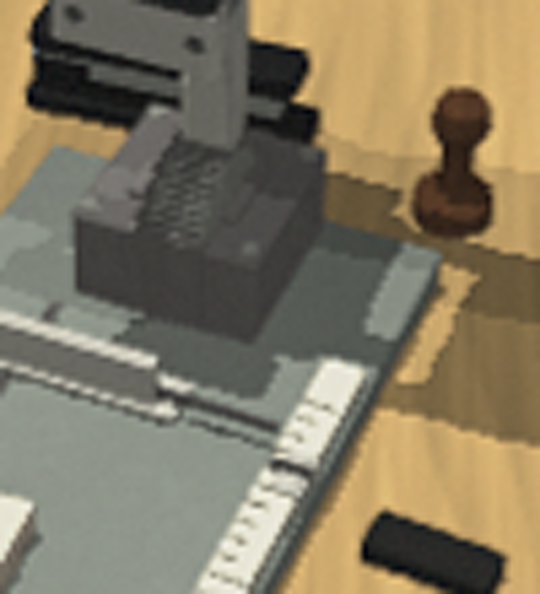

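Pointer tip is now near (187,305) in the top crop, and the fin is at about (145,328). For a finer gap I'll resample both views into the feeder frame.

```bash
cat > rect.py <<'E'
import sys
from h import *
p=np.load("p.npy")
def rect(n,im,z=.0365,x=(-95,-35),y=(-50,20),s=10):
    xs=np.arange(x[0],x[1],1/s); ys=np.arange(y[0],y[1],1/s)
    X,Y=np.meshgrid(xs,ys[::-1]); P=np.c_[X.ravel(),Y.ravel(),np.full(X.size,z*1000)]/1000
    q=proj(n,F(p,P)).astype(np.float32).reshape(*X.shape,2)
    return cv2.remap(im,q[...,0],q[...,1],cv2.INTER_CUBIC),xs,ys[::-1]
if __name__=="__main__":
    k=sys.argv[1]; out=[]
    for n in("top","side"):
        r,xs,ys=rect(n,cv2.imread(f"pics/{n}{k}.png"))
        r=cv2.convertScaleAbs(r,alpha=1.5 if n=="top" else 1); r=cv2.resize(r,None,fx=.65,fy=.8)
        for yy in range(-50,20,10):
            v=int((20-yy)*8); cv2.line(r,(0,v),(6,v),(0,0,255),1); cv2.putText(r,str(yy),(8,v+4),0,.35,(0,0,255))
        for xx in range(-90,-35,10):
            u=int((xx+95)*6.5); cv2.line(r,(u,0),(u,6),(0,0,255),1); cv2.putText(r,str(xx),(u-8,16),0,.35,(0,0,255))
        out.append(r)
    cv2.imwrite(f"pics/rect{k}.png",np.hstack(out))
E
python3 rect.py 4
```

```text
(no output)
```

View pics/rect4.png

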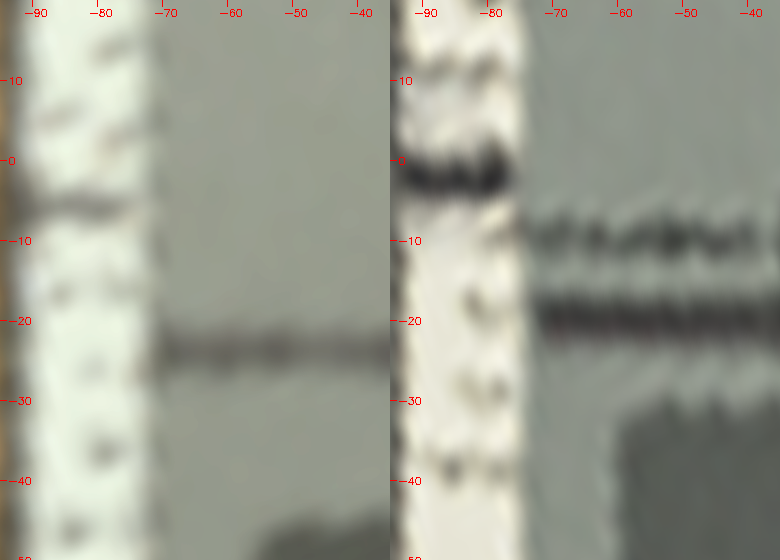

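Both rectified views give the same gap: top has the fin at −5.7 and pointer at −24, side has −2 and −20, so about 18 mm. That is about 72 mm of rim. Two 20 mm strokes next.

Call:
{"fn": "play_rows", "kwargs": {
  "rows": [
    {"linear": [0, 5, 0], "rotation": [0, 0, 0], "jaw": 0},
    {"linear": [0.1, 5, 0], "rotation": [0, 0, 0], "jaw": 0},
    {"linear": [0.1, 5, 0], "rotation": [0, 0, 0], "jaw": 0},
    {"linear": [0, 5, 0], "rotation": [0, 0, 0], "jaw": 0},
    {"linear": [-5, 0, 0], "rotation": [0, 0, 0], "jaw": 0},
    {"linear": [0, -10, 0], "rotation": [0, 0, 0], "jaw": 0},
    {"linear": [0, -10, 0], "rotation": [0, 0, 0], "jaw": 0},
    {"linear": [4, 0, 0], "rotation": [0, 0, 0], "jaw": 0},
    {"linear": [0.8, 0, 0], "rotation": [0, 0, 0], "jaw": 0},
    {"linear": [0, 0, 0], "rotation": [0, 0, 0], "jaw": 0},
    {"linear": [0, 5, 0], "rotation": [0, 0, 0], "jaw": 0},
    {"linear": [0.1, 5, 0], "rotation": [0, 0, 0], "jaw": 0},
    {"linear": [0.1, 5, 0], "rotation": [0, 0, 0], "jaw": 0},
    {"linear": [0, 5, 0], "rotation": [0, 0, 0], "jaw": 0},
    {"linear": [-5, 0, 0], "rotation": [0, 0, 0], "jaw": 0},
    {"linear": [0, -10, 0], "rotation": [0, 0, 0], "jaw": 0},
    {"linear": [0, -10, 0], "rotation": [0, 0, 0], "jaw": 0},
    {"linear": [4, 0, 0], "rotation": [0, 0, 0], "jaw": 0},
    {"linear": [0.8, 0, 0], "rotation": [0, 0, 0], "jaw": 0},
    {"linear": [0, 0, 0], "rotation": [0, 0, 0], "jaw": 0}
  ]
}}

```text
time: 11.08
tool_pos: [0.5329, -0.0505, 0.0812]
eef_rot: [[-0.0, 0.317, 0.948], [-0.001, 0.948, -0.317], [-1.0, -0.001, 0.0]]
contact_force: [-2.6, -1.2, 5.0]
width: 0.0005
```

```bash
python3 st.py; python3 look.py 5 top side; python3 rect.py 5
```

```text
t 11.075 feeder mm [   0.8 -125.6   81.2] F [-2.58 -1.19  4.95] w 0.0005459814086840797
wheeltop in tool mm [-0.8 10.6 -0.8] yawerr -0.01
```

View pics/rect5.png

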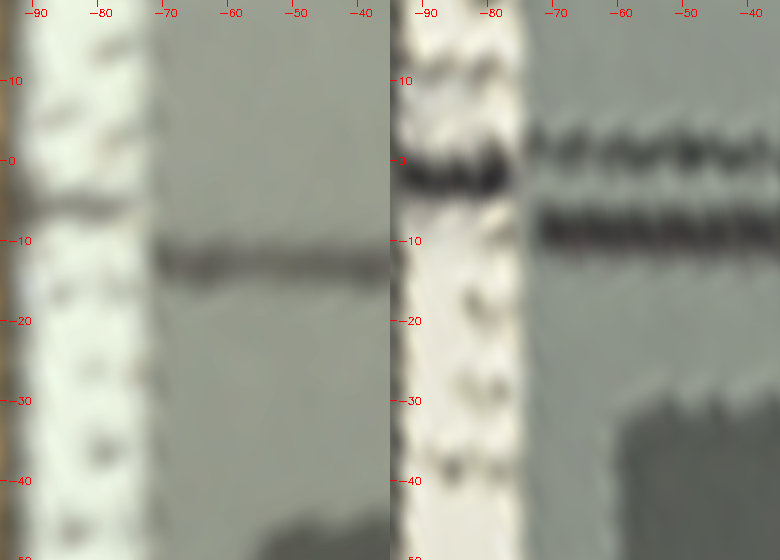

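Gap is now about 7 mm in both views (top −13 against −5.8, side −9 against −2).

Call:
{"fn": "play_rows", "kwargs": {
  "rows": [
    {"linear": [0, 4, 0], "rotation": [0, 0, 0], "jaw": 0},
    {"linear": [0.1, 4, 0], "rotation": [0, 0, 0], "jaw": 0},
    {"linear": [0.1, 4, 0], "rotation": [0, 0, 0], "jaw": 0},
    {"linear": [0, 4, 0], "rotation": [0, 0, 0], "jaw": 0},
    {"linear": [0, 0, 0], "rotation": [0, 0, 0], "jaw": 0},
    {"linear": [-5, 0, 0], "rotation": [0, 0, 0], "jaw": 0},
    {"linear": [0, -10, 0], "rotation": [0, 0, 0], "jaw": 0},
    {"linear": [0, -6, 0], "rotation": [0, 0, 0], "jaw": 0},
    {"linear": [4, 0, 0], "rotation": [0, 0, 0], "jaw": 0},
    {"linear": [0.8, 0, 0], "rotation": [0, 0, 0], "jaw": 0},
    {"linear": [0, 0, 0], "rotation": [0, 0, 0], "jaw": 0}
  ]
}}

```text
time: 12.55
tool_pos: [0.5329, -0.0505, 0.0812]
eef_rot: [[-0.0, 0.317, 0.948], [-0.001, 0.948, -0.317], [-1.0, -0.001, -0.0]]
contact_force: [-2.3, -1.3, 5.5]
width: 0.0003
```

```bash
python3 st.py; python3 look.py 6 top side; python3 rect.py 6
```

```text
t 12.55 feeder mm [   0.8 -125.6   81.2] F [-2.28 -1.29  5.49] w 0.0003325206565091348
wheeltop in tool mm [-0.8 10.6 -0.8] yawerr 0.0
```

View pics/rect6.png

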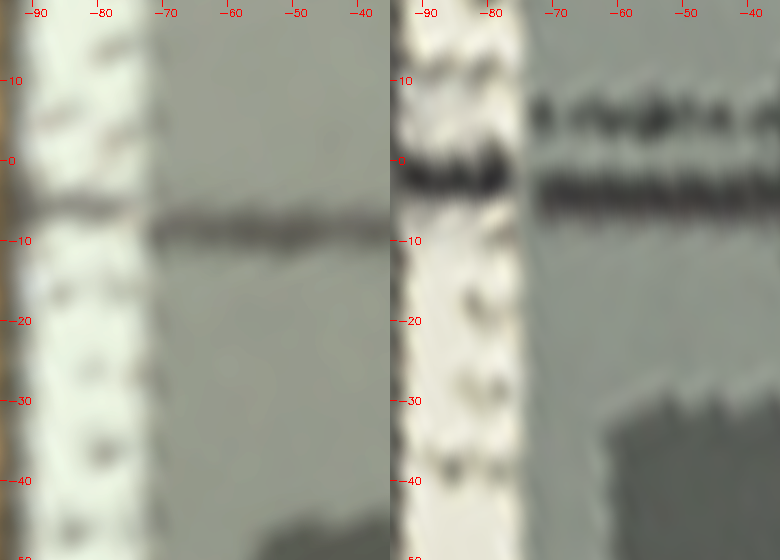

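```bash
cat > gap.py <<'E'
import sys
from rect import *
def cen(g,xs,ys,x,y0,w=4):
    v=g[:,(xs>x[0])&(xs<x[1])].mean(1); 
    for _ in range(8):
        m=abs(ys-y0)<=w; b=max(np.percentile(v[m],90),1); d=np.clip(b-v[m],0,None)**2; y0=(d*ys[m]).sum()/d.sum()
    return y0
G={"top":(-5.8,),"side":(-2,)}
for a in sys.argv[1:]:
    k,g0=a.split(","); 
    for n in G:
        r,xs,ys=rect(n,cv2.imread(f"pics/{n}{k}.png")); g=r.mean(2)
        f=[cen(g,xs,ys,x,G[n][0]) for x in((-89,-84),(-84,-79),(-89,-79))]
        q=[cen(g,xs,ys,x,G[n][0]-float(g0)) for x in((-68,-60),(-60,-50),(-68,-50))]
        print(k,n,"fin",np.round(f,2),"ptr",np.round(q,2),"gap",round(f[2]-q[2],2))
E
python3 gap.py 4,18 5,7 6,2.6
```

```text
4 top fin [-5.79 -5.95 -5.87] ptr [-24.25 -23.98 -24.1 ] gap 18.22
4 side fin [-2.62 -2.49 -2.55] ptr [-19.89 -20.15 -20.04] gap 17.49
5 top fin [-5.81 -5.96 -5.88] ptr [-13.32 -12.97 -13.14] gap 7.26
5 side fin [-2.62 -2.48 -2.55] ptr [-9.04 -9.15 -9.1 ] gap 6.55
6 top fin [-5.82 -5.96 -5.89] ptr [-8.8  -9.13 -9.  ] gap 3.11
6 side fin [-2.63 -2.47 -2.55] ptr [-4.56 -4.78 -4.68] gap 2.13
```

Top and side now give 3.1 and 2.1 mm; the side view is biased by height parallax while the top view is nearly overhead. I'll stroke 9 mm, then lift and measure.

Call:
{"fn": "play_rows", "kwargs": {
  "rows": [
    {"linear": [0, 3, 0], "rotation": [0, 0, 0], "jaw": 0},
    {"linear": [0, 3, 0], "rotation": [0, 0, 0], "jaw": 0},
    {"linear": [0, 3, 0], "rotation": [0, 0, 0], "jaw": 0},
    {"linear": [0, 0, 0], "rotation": [0, 0, 0], "jaw": 0},
    {"linear": [0, 0, 0], "rotation": [0, 0, 0], "jaw": 0}
  ]
}}

```text
time: 13.28
tool_pos: [0.5361, -0.0412, 0.0821]
eef_rot: [[0.0, 0.317, 0.948], [0.0, 0.948, -0.317], [-1.0, 0.0, 0.0]]
contact_force: [-4.2, 2.3, 11.1]
width: 0.0002
```

```bash
python3 st.py; python3 look.py 7 top side; python3 rect.py 7; python3 gap.py 7,0.7
```

```text
t 13.275 feeder mm [   0.9 -115.8   82.1] F [-4.22  2.35 11.05] w 0.00019525665801770943
wheeltop in tool mm [ 0.1  0.8 -0.9] yawerr 0.0
7 top fin [-5.83 -5.94 -5.88] ptr [-6.31 -6.34 -6.32] gap 0.44
7 side fin [-2.63 -2.44 -2.54] ptr [-2.21 -2.11 -2.15] gap -0.39
```

View pics/rect7.png

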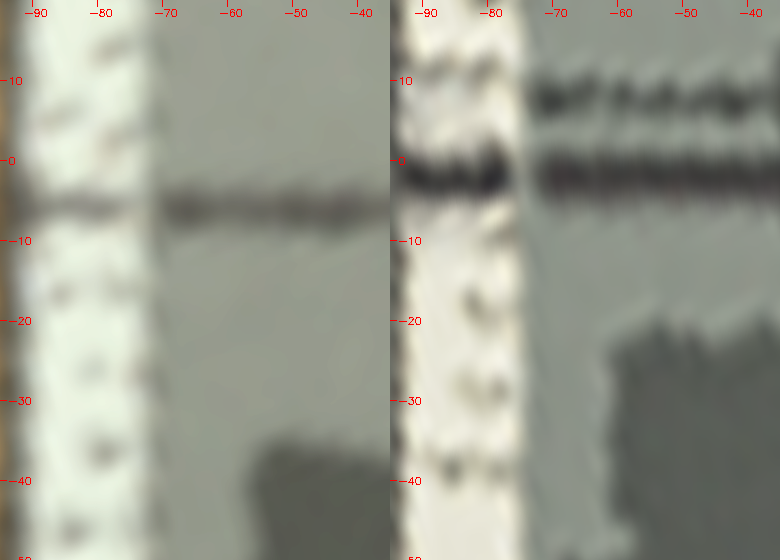

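Nearly aligned: top gap +0.4, side −0.4. Lifting straight off now, then I'll measure with the hand clear.

Call:
{"fn": "play_rows", "kwargs": {
  "rows": [
    {"linear": [-3, 0, 0], "rotation": [0, 0, 0], "jaw": 0},
    {"linear": [-20, 0, 0], "rotation": [0, 0, 0], "jaw": 0},
    {"linear": [-40, 0, 0], "rotation": [0, 0, 0], "jaw": 0},
    {"linear": [-30, 0, 0], "rotation": [0, 0, 0], "jaw": 0},
    {"linear": [0, 0, 0], "rotation": [0, 0, 0], "jaw": 0},
    {"linear": [0, 0, 0], "rotation": [0, 0, 0], "jaw": 0}
  ]
}}

```text
time: 14.12
tool_pos: [0.5348, -0.0411, 0.172]
eef_rot: [[-0.002, 0.317, 0.948], [0.001, 0.948, -0.317], [-1.0, -0.0, -0.002]]
contact_force: [-1.1, 0.1, -0.6]
width: 0.0004
```

```bash
python3 st.py; python3 look.py 8 top side; python3 rect.py 8; python3 gap.py 8,0.5
```

```text
t 14.125 feeder mm [  -0.3 -116.2  172. ] F [-1.08  0.1  -0.58] w 0.00038762881252906795
wheeltop in tool mm [90.   1.2  0.6] yawerr -0.0
8 top fin [-5.81 -5.95 -5.88] ptr [-6.32 -6.35 -6.34] gap 0.46
8 side fin [-2.62 -2.46 -2.55] ptr [-2.19 -2.09 -2.13] gap -0.41
```

View pics/rect8.png

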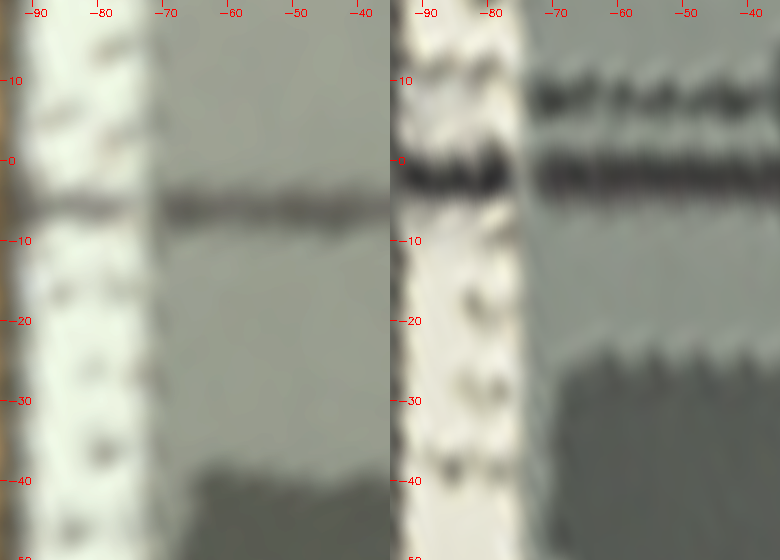

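View pics/side8z.png

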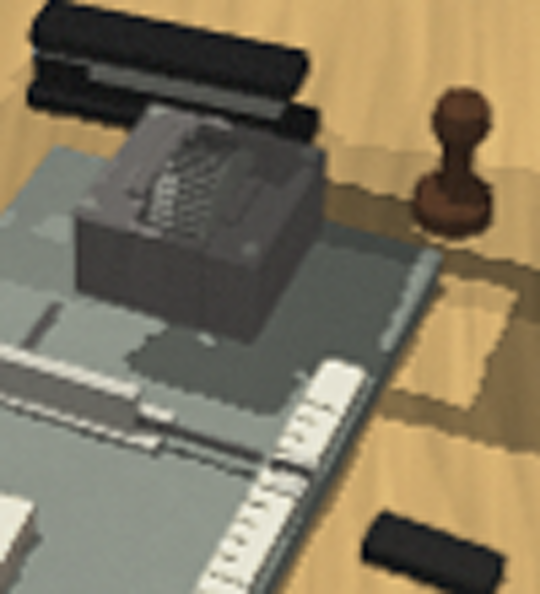

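Call:
{"fn": "play_rows", "kwargs": {
  "rows": [
    {"linear": [-40, 0, 0], "rotation": [0, 0, 0], "jaw": 0},
    {"linear": [-30, 0, 0], "rotation": [0, 0, 0], "jaw": 0},
    {"linear": [0, 0, 0], "rotation": [0, 0, 0], "jaw": 0},
    {"linear": [0, 0, 0], "rotation": [0, 0, 0], "jaw": 0}
  ]
}}

```text
time: 14.72
tool_pos: [0.5347, -0.0412, 0.2414]
eef_rot: [[-0.003, 0.317, 0.948], [0.001, 0.948, -0.317], [-1.0, -0.0, -0.003]]
contact_force: [0.2, 0.3, 0.4]
width: 0.0007
```

```bash
python3 st.py; python3 look.py 9 top side; python3 gap.py 9,0.4; python3 - <<'E'
import cv2,numpy as np
a=cv2.imread("pics/side0.png").astype(int);b=cv2.imread("pics/side9.png").astype(int)
for n,(x0,y0,x1,y1) in dict(stamp=(372,150,396,188),eraser=(360,232,400,254),cards=(255,220,310,258),cup=(255,300,312,395),mug=(345,318,408,395)).items(): print(n,abs(a-b)[y0:y1,x0:x1].mean().round(2))
from plant import manip; print(manip.close_job())
E
```

```text
t 14.725 feeder mm [  -0.4 -116.2  241.4] F [0.23 0.3  0.4 ] w 0.000675641465951299
wheeltop in tool mm [159.4   1.2   0.9] yawerr -0.01
9 top fin [-5.79 -5.96 -5.87] ptr [-6.31 -6.37 -6.34] gap 0.46
9 side fin [-2.62 -2.47 -2.55] ptr [-2.21 -2.12 -2.16] gap -0.39
stamp 14.11
eraser 4.15
cards 4.81
cup 3.83
mug 4.45
the job is handed in; nothing more can be done
None
```

The guide is set: its pointer stands in line with the gauge clip's fin to within about half a millimetre. I rolled the thumbwheel with the shut fingertip in seven short strokes towards the feeder's +y, 127 mm of stroke in all. I lifted off between strokes and measured the remaining gap in both cameras. The job was handed in at about 15 s.

- **Alignment:** with the hand clear, the last pictures gave a remaining gap of +0.46 mm from the top camera and −0.39 mm from the side camera. They disagree by about 0.85 mm, probably because fin and pointer differ in height as the side camera sees them. Zero lies between the two readings, and they did not change after lifting off.
- **Force:** contact was about 3–5.5 N whenever I read it, except at the middle of the last stroke, where it read 11 N. That is slightly above the 3–10 N the wheel is meant for. Force was not read in the middle of the other strokes.
- **Clearance:** the hand finished 159 mm above the wheel, with no contact force.
- **Other objects:** only the wheel was touched. A comparison of the first and last side pictures showed little change around the eraser, cards, pen cup and mug. The stamp's patch differed more (14 against 4–5 for the others). I put that down to the arm's shadow, since the stamp stands at the same place in every later side crop I viewed. The stapler was not in that comparison, but it looked unmoved in the crops.

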